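# Screw the flask press down finger-tight

## Robot

A 6-joint arm with a two-finger parallel gripper is mounted at the origin on the work surface. World frame = base frame: x ahead of the robot, y to its left, z up, the work surface at z = 0. Lengths are in m, angles in rad, forces in N, time in s.
With the tool pointing down it reaches from about 0.25 to 0.8 m from the base axis. Payload 3.9 kg.
Tool frame: the origin (TCP) lies at the very end of the fingers, on their centre line; the grasp point (between the pads) lies 19 mm behind it; z points along the fingers, y is the direction in which the jaws open and shut (so a half turn about z gives the same grasp; the last joint's range is limited). The gripper opens to 85 mm and grips with 20 to 120 N. Pads are 22 mm wide; open, the fingers measure 114 mm over their backs; the gripper's body (76 mm by 85 mm) begins 54 mm behind the grasp point. The pads swing forward as they close: fully open they stand 13 mm farther back than shut.
Start: joints at [1.251, 0.26, -0.138, 1.173, 0, 1.571], TCP at [0.165, 0.498, 0.231] pointing down, gripper open.
Joint ranges: [-2.78, 2.78], [-0.83, 1.72], [-1.28, 1.37], [-1.9, 2.12], [-1.57, 1.48], [-3.14, 3.14]. Speed limits (rad/s): [2.57, 2.57, 3.14, 3.14, 3.14, 3.14].

## Interface

Orientations are given as [roll, pitch, yaw] about the fixed x, y, z axes, in that order (R = Rz(yaw) Ry(pitch) Rx(roll)).
In Python, from cell import telemetry, read_camera, camera_model, r, finder gives the robot as it stands.
- The arm moves only by the tool drive_tool, never from a script. Its argument "commands" is a list of rows, each an object of numbers: "x", "y", "z": the shift along the tool's x, y, z each as a share of 30 mm, from -1 to 1; "rx", "ry", "rz": the turn, a rotation vector about the tool's x, y, z each as a share of 0.08 rad, from -1 to 1; "jaw": the opening, from 0 (shut) to 1 (fully open). A call has 1 to 12 rows; each row shifts and turns the pose as measured when the row begins, along the tool's axes as they then stand; what a row does not reach is not made up. A row lasts 1/12 s, in which the tool goes at most 41.7 mm and 7.16 degrees, less where a joint would pass 70% of its speed; a pose out of reach is approached as far as the arm can. A call with a number of a shift or a turn outside -1 to 1 is refused whole. A call with a gripper value outside its range is refused whole. The fingers move at their own pace and stop on an object; "newtons" is the grip in N (left out, the last holds). Time passes only in rows, so rows that do not move let the fingers close. It gives the time, the measured TCP pose, the force and the opening at its end, in the units of the state.
- telemetry.observe(): the state, without advancing time (a new reading comes with each control period).
- read_camera(name): name is "side" or "top"; returns the picture (480x640x3 uint8, blue, green, red); there is no depth.
- camera_model(name): a dict with "fx", "fy", "cx", "cy" (pixels), "k1" (the pictures are not rectified: a ray, as slopes to the right and down, at radius r is drawn at 1 + k1 r^2 times it, then the intrinsics apply), "extrinsics" (4x4, takes a point from world to camera coordinates). Camera axes: x right, y down, z forward; pixel columns grow to the right and rows downward; lengths in m; the calibration is good to about 2 mm. A picture is of the moment at which its call begins. camera_model takes no time and is no camera call.
- r.finish_job(): hands the job in, once; it reports no verdict.
Trained networks look in the newest picture that a camera, given by its name, has taken for a name from the list of things; names that differ only in an ending like _2 or _b are one class to them, and where a whole thing is asked for, a point or a joint stands for the part that bears it (a point fixed in the world has none). Each returns a list of dicts, best first, with "score" (0 to 1); they miss things now and then, are a little off and sometimes report something else, mostly with a low value. They report only what shows in the picture. A call takes as long as a camera call. They do not tell look-alikes from the thing itself.
- finder.search_frame(label, camera): "extent" ([left, top, right, bottom] as shares, 0 to 1, of the picture: columns of its width, rows of its height, round what is visible of it).
- finder.trace(label, camera): "mask" (480x640 bool, what is visible of it) and "extent" ([left, top, right, bottom] as shares, 0 to 1, of the picture: columns of its width, rows of its height, round what is visible of it).
The state is a dict: "time": time; "q": joint angles; "dq": joint speeds; "effort": joint torques, N m; "position": TCP position; "ee_rot": TCP orientation; "ft_force": force on the tool from outside, world axes, zero at the start; "wrist_torque": the same for the moment, N m; "opening": finger opening in m.
Only numpy, scipy, OpenCV 4.12 (cv2) and the standard library are available. Lean on these libraries where they do the work, as an engineer would, in place of code of your own. Each camera call takes 0.05 s, during which the arm holds its last target. There are 200 camera calls.

## Task

Close the dental flask press finger-tight: with a fingertip, push the arms of its star handle round clockwise (seen from above) until the pressure plate bears firmly on the flask and the handle stiffens against the push. Only push the handle, never pinch or force it, and leave the flask in its place and everything else on the bench undisturbed.

Things in the scene. Friction and masses are not known exactly. Their poses are not given: they have to be found in the camera images.
- press: bench screw press for dental flasks, fixed: grey base 130 mm deep (its x) by 205 mm wide (its y) and 26 mm high with a steel bed at 30 mm, steel columns at y = +83 and -83 mm, grey crosshead 44 by 205 mm whose top is 182 mm above the bench (column nuts to 195 mm, nut boss to 193 mm, 27 mm in radius). Origin: centre of the base's underside, on the screw's axis; z up, -x its open front.
- star_hub (a point): centre of the star handle on top of the vertical screw, on the screw's axis, 240 mm above the bench when joint star reads 0 and 8 mm lower for each turn. Hub 38 mm across and 24 mm high, with a nut to 20 mm above this point. Four level arms at right angles: steel rods 10 mm thick from the hub out to black balls 25 mm across, whose centres are 85 mm from the axis, all at this point's height. Nothing stands above the handle.
- star_ball (a point): centre of the ball at the end of one of the four arms (85 mm from star_hub); the other balls follow every 90 degrees.
- star (a joint): turn of the star handle (rad), growing clockwise seen from above, which lowers the plate. Starts at 1.2 to 4.2; the plate meets the flask at about 6.28 and is firm from about 6.4. Free turning takes 2 to 5 N at 70 mm from the axis (up to 9 N if the finger rubs); past 6.28 it grows by some 40 N a radian (11 N at 6.55). It stays where left; beyond about 6.5 it springs back a little, still tight.
- plate: round steel pressure plate, 84 mm across, 12 mm thick, at the foot of the screw (the star handle is carried by it); origin: centre of its underside, which must come down on the flask.
- flask: shut two-part brass flask with rounded ends, 88 x 105 mm, 66 mm tall, about 1.2 kg, loose on the press bed under the plate; origin: centre of its underside, its top 66 mm above.
- flask_spare: spare aluminium-coloured flask, shut, 88 x 105 x 66 mm, standing beside the press; origin: centre of its underside. A bystander.
- jar: closed jar, 56 mm across, 62 mm tall, amber with a red cap; origin: centre of its underside. A bystander.
- spatula: lab spatula, 190 mm long, lying in front of the press. A bystander.
- cast: stone cast of a dental arch with cream teeth, about 70 x 64 x 35 mm, in front of the press; origin: on its underside. A bystander.
- bur_box: blue bur box with burs and colour-coded files standing in it, 118 x 182 mm, 58 mm tall; origin: centre of its underside. A bystander.
- bowl: green mixing bowl, 116 mm across, 68 mm tall; origin: centre of its underside. A bystander.
- liquid: closed amber bottle, 60 mm across, 125 mm tall; origin: centre of its underside. A bystander.
- brush: brush, 170 mm long, lying on the bench. A bystander.
Not all that is in view belongs to the job. What is shaped like the press but purple is not meant.

How it is judged:
On the way:
1. the plate is brought to bear on the flask while the fingers push the handle (contact force between the fingers and plate above 0.5 N and contact force between plate and flask above 30 N), for 0.1 s.
At the end, for the whole second after the job is handed in: The plate presses on the flask with more than 30 N, the handle is at rest (slower than 0.05 rad/s), and the flask stands level (within 0.03 rad) and within 12 mm of the press's axis (contact force between plate and flask above 30 N and velocity of joint star between -0.05 and 0.05 rad/s and angle between flask's own z axis and vertical below 0.03 rad and horizontal distance between flask and press below 0.012 m); the robot touches nothing.
It fails at once if the handle is pinched or forced: more than 32 N of finger contact on it (contact force between the fingers and plate above 32 N).
It fails at once if the flask is shifted in the press by more than 12 mm (distance of flask from where it was at the start of the episode above 0.012 m).
It fails at once if a bystander is moved more than 25 mm (distance of any of flask_spare, jar, spatula, cast, bur_box, bowl, liquid, brush from where it was at the start of the episode above 0.025 m).
It also fails if it takes over 51 s, if anything falls off the work surface, if the arm or the gripper's body presses on something with over 40 N, if the wrist force passes 120 N, or if a joint passes its speed limit or range.

## Working session

There is one attempt and no reset: what is moved stays moved. The work goes in short steps, Python scripts to look and compute and a tool call to move; the robot and the scene stay as the last step left them, time stands still between calls to the robot, and variables do not carry over. Pictures are saved under pics/ and viewed, about 8 in all and at most 12, crops included, and the job is handed in when it is done.

Besides the shell and the picture viewer there is one more tool, called after "Emit:" as name(argument=value, ...) on one line, values as JSON. drive_tool: Moves the arm, as the interface text tells. Its arguments: {"type":"object","properties":{"commands":{"type":"array","items":{"type":"object","properties":{"x":{"type":"number"},"y":{"type":"number"},"z":{"type":"number"},"rx":{"type":"number"},"ry":{"type":"number"},"rz":{"type":"number"},"jaw":{"type":"number"}}}},"newtons":{"type":"number"}},"required":["commands"]}

```bash
mkdir -p pics; ls
cat > h.py <<'E'
import numpy as np, cv2
from cell import telemetry, read_camera, camera_model, r, finder
def ray(cam,u,v):
    m=camera_model(cam);E=np.array(m["extrinsics"])
    p=np.array([(u-m["cx"])/m["fx"],(v-m["cy"])/m["fy"]]);q=p.copy()
    for _ in range(20): q=p/(1+m["k1"]*(q@q))
    R=E[:3,:3];return -R.T@E[:3,3], R.T@np.array([q[0],q[1],1])
def atz(cam,u,v,z):
    o,d=ray(cam,u,v);return o+d*(z-o[2])/d[2]
def proj(cam,P):
    m=camera_model(cam);E=np.array(m["extrinsics"]);c=E[:3,:3]@np.array(P)+E[:3,3]
    s=c[:2]/c[2];s=s*(1+m["k1"]*(s@s));return np.array([m["fx"]*s[0]+m["cx"],m["fy"]*s[1]+m["cy"]])
E
python3 - <<'E'
from h import *
for c in("top","side"):
    cv2.imwrite(f"pics/{c}0.png",read_camera(c))
    m=camera_model(c);E=np.array(m["extrinsics"]);print(c,m["fx"],m["k1"],(-E[:3,:3].T@E[:3,3]).round(3),E[2,:3].round(2))
    for l in("press","star_hub","star_ball","plate","flask"):
        for d in finder.search_frame(l,c)[:5]:
            e=np.array(d["extent"])*[640,480,640,480];print(l,round(d["score"],2),e.round())
s=telemetry.observe();print(s["time"],s["position"],s["ee_rot"],s["opening"])
E
```

```text
pics
top 481.49747816393455 -0.01331964747319916 [0.208 0.015 1.598] [ 0.21 -0.01 -0.98]
press 0.83 [260. 194. 328. 263.]
press 0.8 [364. 216. 443. 284.]
star_hub 0.89 [381. 216. 447. 282.]
star_hub 0.65 [262. 193. 325. 253.]
star_ball 0.79 [262. 190. 324. 254.]
star_ball 0.75 [377. 214. 442. 280.]
plate 0.93 [380. 219. 445. 281.]
plate 0.6 [262. 188. 327. 251.]
plate 0.37 [287. 232. 313. 248.]
flask 0.6 [280. 233. 313. 248.]
side 536.6456114791358 -0.04141875036350028 [1.15  0.876 1.187] [-0.43 -0.57 -0.7 ]
press 0.85 [248. 138. 314. 229.]
press 0.7 [282. 203. 360. 318.]
star_hub 0.85 [252. 138. 302. 168.]
star_hub 0.67 [287. 202. 362. 257.]
star_ball 0.96 [287. 203. 355. 255.]
star_ball 0.56 [252. 137. 305. 167.]
star_ball 0.32 [349. 303. 386. 343.]
plate 0.8 [254. 138. 305. 195.]
plate 0.71 [286. 201. 363. 276.]
flask 0.6 [303. 262. 337. 294.]
0.6 [0.16506823 0.49836016 0.23133194] [3.14156397e+00 6.10773973e-06 2.82175695e+00] 0.0851610360449228
```

View pics/top0.png

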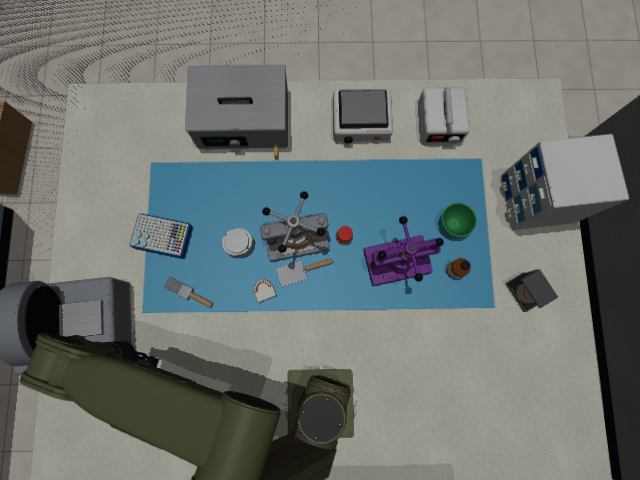

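View pics/side0.png

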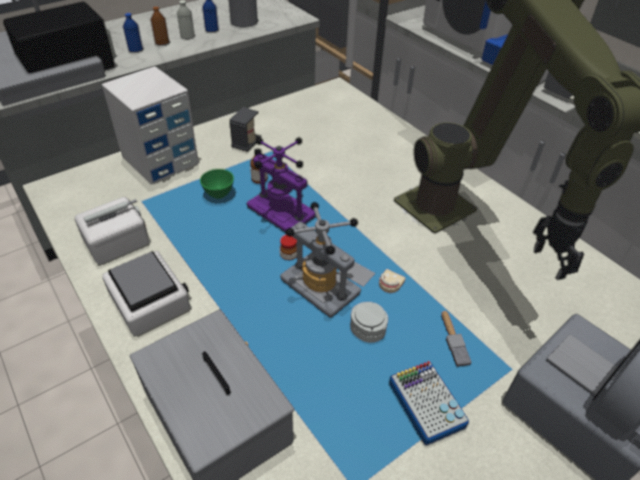

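The top view shows the grey press at about (294,225) and a purple look-alike at (408,248). In the side view they are at (322,255) and (280,180). The grey one fits the description because it is grey and holds the brass flask. I'll check it in a close crop.

Run:
```python
from h import *
a=cv2.imread("pics/top0.png")[180:280,250:350];b=cv2.imread("pics/side0.png")[195:295,275:375]
cv2.imwrite("pics/c1.png",np.hstack([cv2.resize(x,(400,400),interpolation=cv2.INTER_CUBIC) for x in(a,b)]))
for n,x,o in(("top",a,(250,180)),("side",b,(275,195))):
    k=(x.max(2)<45).astype(np.uint8)
    N,L,S,C=cv2.connectedComponentsWithStats(k)
    for i in range(1,N):
        if S[i,4]>12: print(n,(C[i]+o).round(1),S[i])
```

```text
top [303.7 194.9] [50 12  8  7 40]
top [265.9 211.1] [13 28  7  7 42]
top [298. 234.] [40 49 20  9 55]
top [320.  231.8] [64 48 12  8 70]
top [273.1 240.3] [16 56 19  9 70]
top [281.9 247.8] [28 64  9  8 51]
side [353.2 222.4] [76 25  6  6 26]
side [289.6 231.9] [11 34  8  7 39]
side [329.4 250. ] [51 52  8  7 48]
side [319.3 261.6] [39 63 13  7 52]
```

View pics/c1.png

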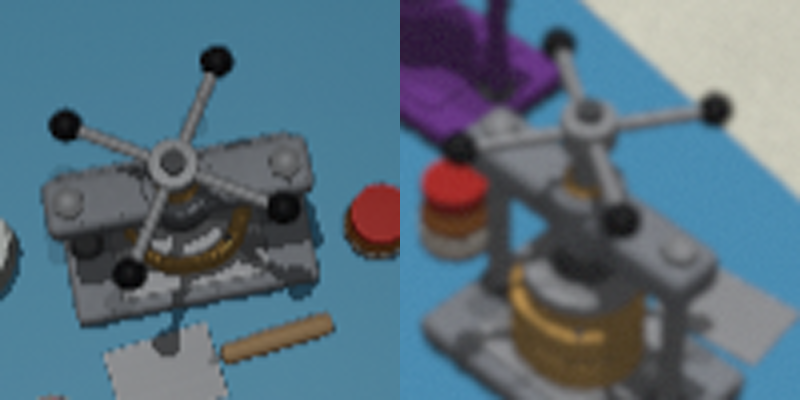

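The crop shows the grey press with the brass flask under its plate. The four black balls in the top view are at (304,195), (266,211), (321,232) and (282,248). Next I fit the hub position and phase.

```bash
cat > fit.py <<'E'
from h import *
from scipy.optimize import least_squares
def balls(p): return [np.array([p[0]+.085*np.cos(p[3]+k*np.pi/2),p[1]+.085*np.sin(p[3]+k*np.pi/2),p[2]]) for k in range(4)]
def fit(T,S,z0=.237,fixhub=None):
    x0=atz("top",*np.mean(T,0),z0)
    b=atz("top",*T[0],z0)-x0;ph=np.arctan2(b[1],b[0])
    def res(p):
        B=balls(p);e=[]
        for cam,Q in(("top",T),("side",S)):
            P=np.array([proj(cam,x) for x in B])
            for q in Q: e+=list((P[np.argmin(np.hypot(*(P-q).T))]-q))
        return e
    s=least_squares(res,[x0[0],x0[1],z0,ph],loss="soft_l1");return s.x,np.round(res(s.x),1)
E
python3 - <<'E'
from fit import *
T=np.array([(303.7,194.9),(265.9,211.1),(321,232),(282,248)]);S=np.array([(353.2,222.4),(289.6,231.9),(329.9,250),(314.5,205.5)])
p,e=fit(T,S);print(p,e);print(np.round(balls(p),3))
th=(.240-p[2])/.008*2*np.pi;print("star est",th,"hub r",np.hypot(p[0],p[1]))
# press yaw: column nuts (z .195)
A=atz("top",250+285/4,180+163/4,.192);B=atz("top",250+70/4,180+205/4,.192);print("nuts",A,B,(A+B)/2,np.linalg.norm(A-B))
for n,c,z in(("jar",(345,235),.062),("liquid",(459,268),.125),("spare",(238,242),.066)):print(n,atz("top",*c,z).round(3))
E
```

```text
[ 0.53359999  0.07115627  0.23864607 -0.38876161] [-0.   0.5 -0.1  0.2 -0.9  0.1 -0.3  0.5 -0.2 -0.3 -0.4 -0.2 -0.3 -0.2
 -0.6  0.3]
[[ 0.612  0.039  0.239]
 [ 0.566  0.15   0.239]
 [ 0.455  0.103  0.239]
 [ 0.501 -0.008  0.239]]
star est 1.0633762200563754 hub r 0.5383234784921801
nuts [ 0.54622663 -0.01225255  0.192     ] [0.51631575 0.14889695 0.192     ] [0.53127119 0.0683222  0.192     ] 0.16390186041722793
jar [ 0.529 -0.091  0.062]
liquid [ 0.406 -0.437  0.125]
spare [0.51  0.256 0.066]
```

Emit:
drive_tool(commands=[{"z": -1, "jaw": 0}, {"z": -1, "jaw": 0}, {"z": -1, "jaw": 0}, {"z": -0.3, "rz": 1, "jaw": 0}, {"rz": 1, "jaw": 0}], newtons=20)

```text
validation failed for argument at $.co...
```

Run:
```python
from h import *
s=telemetry.observe();print(s["time"],s["position"],s["ee_rot"],s["opening"],s["q"])
```

```text
0.6 [0.16506823 0.49836016 0.23133194] [3.14156397e+00 6.10773973e-06 2.82175695e+00] 0.0851610360449228 [ 1.25095021e+00  2.59955970e-01 -1.38088098e-01  1.17272358e+00
 -6.10744122e-06  1.57078592e+00]
```

Emit:
drive_tool(commands=[{"x": 0, "y": 0, "z": -1, "rx": 0, "ry": 0, "rz": 0, "jaw": 0}, {"x": 0, "y": 0, "z": -1, "rx": 0, "ry": 0, "rz": 0, "jaw": 0}, {"x": 0, "y": 0, "z": -1, "rx": 0, "ry": 0, "rz": 0, "jaw": 0}, {"x": 0, "y": 0, "z": -0.3, "rx": 0, "ry": 0, "rz": 1, "jaw": 0}, {"x": 0, "y": 0, "z": 0, "rx": 0, "ry": 0, "rz": 1, "jaw": 0}], newtons=20)

```text
time: 1.02
position: [0.1641, 0.4957, 0.3318]
ee_rot: [-3.134, 0.001, 2.657]
ft_force: [-0.1, 0.1, -1.4]
opening: 0.0251
```

Run:
```python
from h import *
s=telemetry.observe();print(s["time"],s["position"],s["ee_rot"],s["opening"],s["q"])
```

```text
1.0167 [0.16414252 0.49567766 0.33177165] [-3.13372495e+00  1.29544694e-03  2.65667223e+00] 0.025137481257702855 [1.25100462e+00 2.40449931e-01 9.48609864e-02 1.43318100e+00
 1.54883939e-05 1.73593008e+00]
```

Emit:
drive_tool(commands=[{"x": -0.94, "y": -0.275, "z": 0, "rx": 0, "ry": 0, "rz": 0, "jaw": 0}, {"x": -0.94, "y": -0.275, "z": 0, "rx": 0, "ry": 0, "rz": 0, "jaw": 0}, {"x": -0.94, "y": -0.275, "z": 0, "rx": 0, "ry": 0, "rz": 0, "jaw": 0}, {"x": -0.94, "y": -0.275, "z": 0, "rx": 0, "ry": 0, "rz": 0, "jaw": 0}, {"x": -0.94, "y": -0.275, "z": 0, "rx": 0, "ry": 0, "rz": 0, "jaw": 0}, {"x": -0.94, "y": -0.275, "z": 0, "rx": 0, "ry": 0, "rz": 0, "jaw": 0}, {"x": -0.94, "y": -0.275, "z": 0, "rx": 0, "ry": 0, "rz": 0, "jaw": 0}, {"x": -0.94, "y": -0.275, "z": 0, "rx": 0, "ry": 0, "rz": 0, "jaw": 0}, {"x": -0.94, "y": -0.275, "z": 0, "rx": 0, "ry": 0, "rz": 0, "jaw": 0}, {"x": -0.94, "y": -0.275, "z": 0, "rx": 0, "ry": 0, "rz": 0, "jaw": 0}])

```text
time: 1.85
position: [0.3809, 0.2893, 0.3348]
ee_rot: [3.139, -0.0, 2.666]
ft_force: [-0.3, -0.4, -0.6]
opening: -0.0002
```

Emit:
drive_tool(commands=[{"x": -0.91, "y": -0.285, "z": 0, "rx": 0, "ry": 0, "rz": 0, "jaw": 0}, {"x": -0.91, "y": -0.285, "z": 0, "rx": 0, "ry": 0, "rz": 0, "jaw": 0}, {"x": -0.91, "y": -0.285, "z": 0, "rx": 0, "ry": 0, "rz": 0, "jaw": 0}, {"x": -0.91, "y": -0.285, "z": 0, "rx": 0, "ry": 0, "rz": 0, "jaw": 0}, {"x": -0.91, "y": -0.285, "z": 0, "rx": 0, "ry": 0, "rz": 0, "jaw": 0}, {"x": -0.91, "y": -0.285, "z": 0, "rx": 0, "ry": 0, "rz": 0, "jaw": 0}, {"x": -0.91, "y": -0.285, "z": 0, "rx": 0, "ry": 0, "rz": 0, "jaw": 0}, {"x": -0.91, "y": -0.285, "z": 0, "rx": 0, "ry": 0, "rz": 0, "jaw": 0}, {"x": -0.91, "y": -0.285, "z": 0, "rx": 0, "ry": 0, "rz": 0, "jaw": 0}, {"x": -0.91, "y": -0.285, "z": 0, "rx": 0, "ry": 0, "rz": -1, "jaw": 0}, {"x": 0, "y": 0, "z": 0, "rx": 0, "ry": 0, "rz": -1, "jaw": 0}, {"x": 0, "y": 0, "z": 0, "rx": 0, "ry": 0, "rz": -1, "jaw": 0}])

```text
time: 2.85
position: [0.5978, 0.0705, 0.3341]
ee_rot: [3.138, 0.004, 2.907]
ft_force: [0.1, -0.8, 0.6]
opening: 0.0002
```

Emit:
drive_tool(commands=[{"x": 0, "y": 0, "z": 0, "rx": 0, "ry": 0, "rz": -1, "jaw": 0}, {"x": 0, "y": 0, "z": 0, "rx": 0, "ry": 0, "rz": -1, "jaw": 0}, {"x": 0, "y": 0, "z": 0, "rx": 0, "ry": 0, "rz": -1, "jaw": 0}, {"x": 0, "y": 0, "z": 0, "rx": 0, "ry": 0, "rz": -1, "jaw": 0}, {"x": 0, "y": 0, "z": 0, "rx": 0, "ry": 0, "rz": -1, "jaw": 0}, {"x": 0, "y": 0, "z": 0, "rx": 0, "ry": 0, "rz": -1, "jaw": 0}, {"x": 0, "y": 0, "z": 0, "rx": 0, "ry": 0, "rz": -1, "jaw": 0}, {"x": 0, "y": 0, "z": 0, "rx": 0, "ry": 0, "rz": -1, "jaw": 0}, {"x": 0, "y": 0, "z": 0, "rx": 0, "ry": 0, "rz": -1, "jaw": 0}, {"x": 0, "y": 0, "z": 0, "rx": 0, "ry": 0, "rz": -1, "jaw": 0}, {"x": 0, "y": 0, "z": 0, "rx": 0, "ry": 0, "rz": -1, "jaw": 0}, {"x": 0, "y": 0, "z": 0, "rx": 0, "ry": 0, "rz": -1, "jaw": 0}])

```text
time: 3.85
position: [0.5994, 0.0681, 0.3321]
ee_rot: [-3.141, 0.003, -2.37]
ft_force: [-0.1, -0.4, 0.3]
opening: -0.0004
```

Emit:
drive_tool(commands=[{"x": 0, "y": 0, "z": 0, "rx": 0, "ry": 0, "rz": -1, "jaw": 0}, {"x": 0, "y": 0, "z": 0, "rx": 0, "ry": 0, "rz": -1, "jaw": 0}, {"x": 0, "y": 0, "z": 0, "rx": 0, "ry": 0, "rz": -1, "jaw": 0}, {"x": 0, "y": 0, "z": 0, "rx": 0, "ry": 0, "rz": -1, "jaw": 0}, {"x": 0, "y": 0, "z": 0, "rx": 0, "ry": 0, "rz": -1, "jaw": 0}, {"x": 0, "y": 0, "z": 0, "rx": 0, "ry": 0, "rz": -1, "jaw": 0}, {"x": 0, "y": 0, "z": 0, "rx": 0, "ry": 0, "rz": -1, "jaw": 0}, {"x": 0, "y": 0, "z": 0, "rx": 0, "ry": 0, "rz": -1, "jaw": 0}, {"x": 0, "y": 0, "z": 0, "rx": 0, "ry": 0, "rz": -1, "jaw": 0}, {"x": 0, "y": 0, "z": 0, "rx": 0, "ry": 0, "rz": -1, "jaw": 0}, {"x": 0, "y": 0, "z": 0, "rx": 0, "ry": 0, "rz": -1, "jaw": 0}, {"x": 0, "y": 0, "z": 0, "rx": 0, "ry": 0, "rz": -1, "jaw": 0}])

```text
time: 4.85
position: [0.5994, 0.0681, 0.3315]
ee_rot: [-3.14, 0.002, -1.36]
ft_force: [0.8, 0.6, 0.3]
opening: 0.0002
```

Run:
```python
from h import *
s=telemetry.observe();print(s["time"],s["position"],s["ee_rot"],s["q"])
```

```text
4.85 [0.5993794  0.06808974 0.3314635 ] [-3.14030704e+00  1.50443156e-03 -1.36018542e+00] [ 1.12253228e-01  3.85325429e-01  3.03745682e-01  1.48808491e+00
  1.62340519e-03 -1.66915212e+00]
```

Emit:
drive_tool(commands=[{"x": 0, "y": 0, "z": 0, "rx": 0, "ry": 0, "rz": -1, "jaw": 0}, {"x": 0, "y": 0, "z": 0, "rx": 0, "ry": 0, "rz": -1, "jaw": 0}, {"x": 0, "y": 0, "z": 0, "rx": 0, "ry": 0, "rz": -1, "jaw": 0}, {"x": 0, "y": 0, "z": 0, "rx": 0, "ry": 0, "rz": -1, "jaw": 0}, {"x": 0, "y": 0, "z": 0, "rx": 0, "ry": 0, "rz": -1, "jaw": 0}, {"x": 0, "y": 0, "z": 0, "rx": 0, "ry": 0, "rz": -1, "jaw": 0}, {"x": 0, "y": 0, "z": 0, "rx": 0, "ry": 0, "rz": -1, "jaw": 0}, {"x": 0, "y": 0, "z": 0, "rx": 0, "ry": 0, "rz": -1, "jaw": 0}, {"x": 0, "y": 0, "z": 0, "rx": 0, "ry": 0, "rz": -1, "jaw": 0}, {"x": 0, "y": 0, "z": 0, "rx": 0, "ry": 0, "rz": -1, "jaw": 0}, {"x": 0, "y": 0, "z": 0, "rx": 0, "ry": 0, "rz": -1, "jaw": 0}, {"x": 0, "y": 0, "z": 0, "rx": 0, "ry": 0, "rz": -1, "jaw": 0}])

```text
time: 5.85
position: [0.5995, 0.0681, 0.3309]
ee_rot: [-3.14, 0.001, -0.35]
ft_force: [-0.3, 0.3, 0.6]
opening: 0.0
```

Emit:
drive_tool(commands=[{"x": 0, "y": 0, "z": 0, "rx": 0, "ry": 0, "rz": -1, "jaw": 0}, {"x": 0, "y": 0, "z": 0, "rx": 0, "ry": 0, "rz": -1, "jaw": 0}, {"x": 0, "y": 0, "z": 0, "rx": 0, "ry": 0, "rz": -1, "jaw": 0}, {"x": -0.5, "y": -0.6, "z": 0, "rx": 0, "ry": 0, "rz": 0, "jaw": 0}, {"x": 0, "y": 0, "z": 1, "rx": 0, "ry": 0, "rz": 0, "jaw": 0}, {"x": 0, "y": 0, "z": 0, "rx": 0, "ry": 0, "rz": 0, "jaw": 0}])

```text
time: 6.35
position: [0.5849, 0.0873, 0.2986]
ee_rot: [-3.141, 0.003, -0.096]
ft_force: [-1.0, -0.1, -2.8]
opening: -0.0001
```

Run:
```python
from h import *
s=telemetry.observe();print(s["time"],s["position"],s["ee_rot"],s["q"],s["ft_force"],s["wrist_torque"])
x=s["position"];print(np.hypot(x[0]-.5336,x[1]-.0711),np.arctan2(x[1]-.0711,x[0]-.5336))
a=read_camera("top")[170:290,235:355];b=read_camera("side")[180:300,260:380]
cv2.imwrite("pics/c2.png",np.hstack([cv2.resize(x,(400,400),interpolation=cv2.INTER_CUBIC) for x in(a,b)]))
```

```text
6.35 [0.5848858  0.08734856 0.29864744] [-3.14089096  0.00329974 -0.09596807] [ 1.47447422e-01  3.64478115e-01  1.87728840e-01  1.39708040e+00
  1.47630431e-03 -2.89817824e+00] [-0.97575834 -0.08102127 -2.78491991] [-0.05387984  0.08805857 -0.03164894]
0.05379822396387184 0.3068190178079304
```

View pics/c2.png

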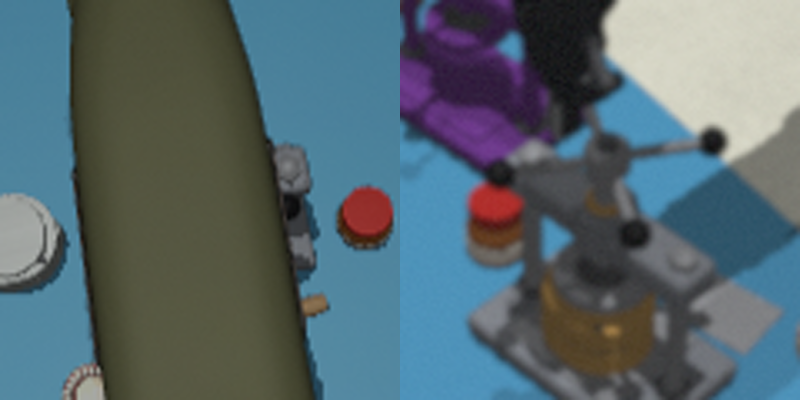

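The top view is blocked by the forearm. The side view shows the handle unmoved and the gripper above and behind it, with the tip at crop (605,90). I'll check the tip's projection against the model before descending.

Run:
```python
from fit import *
f=lambda P:(((proj("side",P)-[260,180])*400/120)+[400,0]).round()
s=telemetry.observe();x=s["position"];print("tip",f(x), "tip at z.22",f([x[0],x[1],.22]))
for b in balls([.5336,.07116,.2386,-.3888]):print(b.round(3),f(b))
```

```text
tip [559. 132.] tip at z.22 [559. 215.]
[0.612 0.039 0.239] [497. 172.]
[0.566 0.15  0.239] [632. 233.]
[0.455 0.103 0.239] [710. 141.]
[ 0.501 -0.007  0.239] [580.  86.]
```

Emit:
drive_tool(commands=[{"x": 0, "y": 0, "z": 0.9, "rx": 0, "ry": 0, "rz": 0, "jaw": 0}, {"x": 0, "y": 0, "z": 0.9, "rx": 0, "ry": 0, "rz": 0, "jaw": 0}, {"x": 0, "y": 0, "z": 0.6, "rx": 0, "ry": 0, "rz": 0, "jaw": 0}, {"x": 0, "y": 0, "z": 0, "rx": 0, "ry": 0, "rz": 0, "jaw": 0}])

```text
time: 6.78
position: [0.5986, 0.0884, 0.2426]
ee_rot: [-3.133, -0.029, -0.098]
ft_force: [-1.0, -0.6, -0.1]
opening: 0.0003
```

```bash
cat > st.py <<'E'
from h import *
import sys
s=telemetry.observe();x=s["position"];H=np.array([.5336,.0711])
d=x[:2]-H;rad=np.hypot(*d);al=np.arctan2(d[1],d[0]);yaw=s["ee_rot"][2]
F=np.array(s["ft_force"]);t=np.array([np.sin(al),-np.cos(al)])
print("t%.2f r%.1f al%.3f z%.4f yaw%.3f rp%s q6 %.2f F%s Ft%.1f Fr%.1f"%(s["time"],rad*1e3,al,x[2],yaw,np.round(s["ee_rot"][:2],3),s["q"][5],F.round(1),F[:2]@t,F[:2]@d/rad))
# next rows: advance da per row, target radius 0.054, z .221
da=float(sys.argv[1]) if len(sys.argv)>1 else .08
n=12;R0=.054;a1=al-da*n
# per-row constant tool-frame command (tool turns with the orbit)
ps=yaw;c=al-da/2-ps
tx,ty=np.sin(c),np.cos(c);ch=2*rad*np.sin(da/2)
cr=(R0-rad)/n
print("x %.3f y %.3f z %.3f rz %.2f"%((ch*tx+cr*np.cos(c))/.03,(ch*ty-cr*np.sin(c))/.03,(x[2]-.221)/n/.03,da/.08))
E
python3 st.py .08
```

```text
t6.78 r67.3 al0.260 z0.2426 yaw-0.098 rp[-3.133 -0.029] q6 -2.90 F[-1.  -0.6 -0.1] Ft0.3 Fr-1.1
x 0.021 y 0.182 z 0.060 rz 1.00
```

Run:
```python
from h import *
s=telemetry.observe();print(np.round(s["q"],3),np.round(s["dq"],3),np.round(s["effort"],1),np.round(s["wrist_torque"],2))
```

```text
[ 1.460e-01  3.720e-01  5.500e-02  1.223e+00  2.000e-03 -2.898e+00] [-0.003 -0.021  0.095  0.049 -0.002  0.001] [  0.1 -49.4  27.   -1.    0.    0. ] [ 0.01  0.08 -0.03]
```

Emit:
drive_tool(commands=[{"x": -0.3, "y": 0, "z": 0, "rx": 0, "ry": 0.3, "rz": 0, "jaw": 0}, {"x": 0, "y": 0, "z": 0, "rx": 0, "ry": 0, "rz": 0, "jaw": 0}])

```text
time: 6.95
position: [0.5925, 0.089, 0.2456]
ee_rot: [-3.132, -0.058, -0.099]
ft_force: [-0.6, 0.5, -0.5]
opening: -0.0
```

```bash
python3 - <<'E'
from h import *
s=telemetry.observe();print(np.round(s["q"],3),np.round(s["dq"],3),np.round(s["effort"],1),np.round(s["wrist_torque"],2))
E
python3 st.py
```

```text
[ 0.152  0.339  0.011  1.184 -0.005 -2.891] [-0.015  0.05   0.147  0.016 -0.006 -0.006] [  0.1 -45.4  26.2  -1.3  -0.    0. ] [-0.05  0.04 -0.05]
t6.95 r61.5 al0.295 z0.2456 yaw-0.099 rp[-3.132 -0.058] q6 -2.89 F[-0.6  0.5 -0.5] Ft-0.6 Fr-0.5
x 0.037 y 0.161 z 0.068 rz 1.00
```

Emit:
drive_tool(commands=[{"x": -0.1, "y": 0, "z": 0, "rx": -0.05, "ry": -0.36, "rz": 0, "jaw": 0}, {"x": -0.1, "y": 0, "z": 0.2, "rx": -0.05, "ry": -0.36, "rz": 0, "jaw": 0}, {"x": -0.05, "y": 0, "z": 0.3, "rx": 0, "ry": 0, "rz": 0, "jaw": 0}, {"x": 0, "y": 0, "z": 0.3, "rx": 0, "ry": 0, "rz": 0, "jaw": 0}, {"x": 0, "y": 0, "z": 0, "rx": 0, "ry": 0, "rz": 0, "jaw": 0}])

```text
time: 7.37
position: [0.5942, 0.0901, 0.2322]
ee_rot: [-3.135, -0.018, -0.1]
ft_force: [-0.1, -0.1, -0.1]
opening: 0.0
```

```bash
python3 st.py
```

```text
t7.37 r63.5 al0.304 z0.2322 yaw-0.100 rp[-3.135 -0.018] q6 -2.89 F[-0.1 -0.1 -0.1] Ft0.1 Fr-0.1
x 0.036 y 0.168 z 0.031 rz 1.00
```

Emit:
drive_tool(commands=[{"x": -0.2, "y": 0, "z": 0.15, "rx": -0.06, "ry": -0.2, "rz": 0, "jaw": 0}, {"x": -0.2, "y": 0, "z": 0.15, "rx": 0, "ry": 0, "rz": 0, "jaw": 0}, {"x": -0.1, "y": 0, "z": 0.15, "rx": 0, "ry": 0, "rz": 0, "jaw": 0}, {"x": 0, "y": 0, "z": 0, "rx": 0, "ry": 0, "rz": 0, "jaw": 0}])

```text
time: 7.7
position: [0.5788, 0.0917, 0.2183]
ee_rot: [-3.14, -0.003, -0.101]
ft_force: [-0.6, 0.2, 0.1]
opening: -0.0002
```

```bash
python3 st.py
```

```text
t7.70 r49.7 al0.427 z0.2183 yaw-0.101 rp[-3.14e+00 -3.00e-03] q6 -2.88 F[-0.6  0.2  0.1] Ft-0.4 Fr-0.4
x 0.073 y 0.111 z -0.007 rz 1.00
```

Emit:
drive_tool(commands=[{"x": 0.05, "y": 0.07, "z": 0, "rx": 0, "ry": 0, "rz": 0.6, "jaw": 0}, {"x": 0.05, "y": 0.07, "z": 0, "rx": 0, "ry": 0, "rz": 0.6, "jaw": 0}, {"x": 0.05, "y": 0.07, "z": 0, "rx": 0, "ry": 0, "rz": 0.6, "jaw": 0}, {"x": 0.05, "y": 0.07, "z": 0, "rx": 0, "ry": 0, "rz": 0.6, "jaw": 0}, {"x": 0.05, "y": 0.07, "z": 0, "rx": 0, "ry": 0, "rz": 0.6, "jaw": 0}, {"x": 0.05, "y": 0.07, "z": 0, "rx": 0, "ry": 0, "rz": 0.6, "jaw": 0}, {"x": 0.05, "y": 0.07, "z": 0, "rx": 0, "ry": 0, "rz": 0.6, "jaw": 0}, {"x": 0.05, "y": 0.07, "z": 0, "rx": 0, "ry": 0, "rz": 0.6, "jaw": 0}])

```text
time: 8.37
position: [0.5825, 0.0728, 0.218]
ee_rot: [-3.139, -0.001, -0.5]
ft_force: [0.8, 4.7, -0.1]
opening: -0.0001
```

```bash
python3 st.py .05
```

```text
t8.37 r49.0 al0.035 z0.2180 yaw-0.500 rp[-3.139e+00 -1.000e-03] q6 -2.52 F[ 0.8  4.7 -0.1] Ft-4.7 Fr0.9
x 0.052 y 0.064 z -0.008 rz 0.62
```

Emit:
drive_tool(commands=[{"x": 0.06, "y": 0.08, "z": 0, "rx": 0, "ry": 0, "rz": 0.65, "jaw": 0}, {"x": 0.06, "y": 0.08, "z": 0, "rx": 0, "ry": 0, "rz": 0.65, "jaw": 0}, {"x": 0.06, "y": 0.08, "z": 0, "rx": 0, "ry": 0, "rz": 0.65, "jaw": 0}, {"x": 0.06, "y": 0.08, "z": 0, "rx": 0, "ry": 0, "rz": 0.65, "jaw": 0}, {"x": 0.06, "y": 0.08, "z": 0, "rx": 0, "ry": 0, "rz": 0.65, "jaw": 0}, {"x": 0.06, "y": 0.08, "z": 0, "rx": 0, "ry": 0, "rz": 0.65, "jaw": 0}, {"x": 0.06, "y": 0.08, "z": 0, "rx": 0, "ry": 0, "rz": 0.65, "jaw": 0}, {"x": 0.06, "y": 0.08, "z": 0, "rx": 0, "ry": 0, "rz": 0.65, "jaw": 0}, {"x": 0.06, "y": 0.08, "z": 0, "rx": 0, "ry": 0, "rz": 0.65, "jaw": 0}, {"x": 0.06, "y": 0.08, "z": 0, "rx": 0, "ry": 0, "rz": 0.65, "jaw": 0}, {"x": 0.06, "y": 0.08, "z": 0, "rx": 0, "ry": 0, "rz": 0.65, "jaw": 0}, {"x": 0.06, "y": 0.08, "z": 0, "rx": 0, "ry": 0, "rz": 0.65, "jaw": 0}])

```text
time: 9.37
position: [0.5822, 0.0525, 0.2182]
ee_rot: [-3.111, 0.024, -1.145]
ft_force: [2.5, 2.4, -2.2]
opening: -0.0001
```

```bash
python3 st.py .06
```

```text
t9.37 r52.0 al-0.366 z0.2182 yaw-1.145 rp[-3.111  0.024] q6 -1.92 F[ 2.5  2.4 -2.2] Ft-3.1 Fr1.5
x 0.075 y 0.072 z -0.008 rz 0.75
```

Add to st.py:
```python
e=s["ee_rot"][0];e=e+np.pi if e<0 else e-np.pi
print("tilt fix total rx %.2f ry %.2f"%(-e/.08,s["ee_rot"][1]/.08))
```

```text
(no output)
```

Emit:
drive_tool(commands=[{"x": 0.11, "y": 0.12, "z": 0, "rx": -0.1, "ry": 0.08, "rz": 0.4, "jaw": 0}, {"x": 0.11, "y": 0.12, "z": 0, "rx": -0.1, "ry": 0.08, "rz": 0.4, "jaw": 0}, {"x": 0.11, "y": 0.12, "z": 0, "rx": -0.1, "ry": 0.08, "rz": 0.4, "jaw": 0}, {"x": 0.11, "y": 0.13, "z": 0, "rx": -0.1, "ry": 0.08, "rz": 0.5, "jaw": 0}, {"x": 0.11, "y": 0.13, "z": 0, "rx": -0.05, "ry": 0.05, "rz": 0.5, "jaw": 0}, {"x": 0.11, "y": 0.13, "z": 0, "rx": -0.05, "ry": 0.05, "rz": 0.5, "jaw": 0}, {"x": 0.11, "y": 0.13, "z": 0, "rx": -0.05, "ry": 0.05, "rz": 0.5, "jaw": 0}, {"x": 0.11, "y": 0.13, "z": 0, "rx": -0.05, "ry": 0.05, "rz": 0.5, "jaw": 0}])

```text
time: 10.03
position: [0.5676, 0.0312, 0.2187]
ee_rot: [-3.14, 0.007, -1.449]
ft_force: [3.5, 3.4, -1.2]
opening: 0.0001
```

```bash
python3 st.py .06
```

```text
t10.03 r52.4 al-0.865 z0.2187 yaw-1.449 rp[-3.14   0.007] q6 -1.64 F[ 3.5  3.4 -1.2] Ft-4.9 Fr-0.3
x 0.059 y 0.087 z -0.006 rz 0.75
tilt fix total rx -0.02 ry 0.08
```

Emit:
drive_tool(commands=[{"x": 0.1, "y": 0.145, "z": 0, "rx": -0.03, "ry": 0.03, "rz": 0.75, "jaw": 0}, {"x": 0.1, "y": 0.145, "z": 0, "rx": -0.03, "ry": 0.03, "rz": 0.75, "jaw": 0}, {"x": 0.1, "y": 0.145, "z": 0, "rx": -0.03, "ry": 0.03, "rz": 0.75, "jaw": 0}, {"x": 0.1, "y": 0.145, "z": 0, "rx": -0.03, "ry": 0.03, "rz": 0.75, "jaw": 0}, {"x": 0.1, "y": 0.145, "z": 0, "rx": -0.03, "ry": 0.03, "rz": 0.75, "jaw": 0}, {"x": 0.1, "y": 0.145, "z": 0, "rx": -0.03, "ry": 0.03, "rz": 0.75, "jaw": 0}, {"x": 0.1, "y": 0.145, "z": 0, "rx": -0.03, "ry": 0.03, "rz": 0.75, "jaw": 0}, {"x": 0.1, "y": 0.145, "z": 0, "rx": -0.03, "ry": 0.03, "rz": 0.75, "jaw": 0}, {"x": 0.1, "y": 0.145, "z": 0, "rx": -0.03, "ry": 0.03, "rz": 0.75, "jaw": 0}, {"x": 0.1, "y": 0.145, "z": 0, "rx": -0.03, "ry": 0.03, "rz": 0.75, "jaw": 0}, {"x": 0.1, "y": 0.145, "z": 0, "rx": -0.03, "ry": 0.03, "rz": 0.75, "jaw": 0}, {"x": 0.1, "y": 0.145, "z": 0, "rx": -0.03, "ry": 0.03, "rz": 0.75, "jaw": 0}])

```text
time: 11.03
position: [0.5294, 0.0142, 0.2222]
ee_rot: [-3.13, 0.007, -2.201]
ft_force: [4.6, -0.3, -1.4]
opening: -0.0002
```

```bash
python3 st.py .06
```

```text
t11.03 r57.0 al-1.645 z0.2222 yaw-2.201 rp[-3.13   0.007] q6 -0.91 F[ 4.6 -0.3 -1.4] Ft-4.6 Fr-0.0
x 0.050 y 0.103 z 0.003 rz 0.75
tilt fix total rx -0.15 ry 0.09
```

Emit:
drive_tool(commands=[{"x": 0.075, "y": 0.15, "z": 0.01, "rx": -0.04, "ry": 0.03, "rz": 0.75, "jaw": 0}, {"x": 0.075, "y": 0.15, "z": 0.01, "rx": -0.04, "ry": 0.03, "rz": 0.75, "jaw": 0}, {"x": 0.075, "y": 0.15, "z": 0.01, "rx": -0.04, "ry": 0.03, "rz": 0.75, "jaw": 0}, {"x": 0.075, "y": 0.15, "z": 0.01, "rx": -0.04, "ry": 0.03, "rz": 0.75, "jaw": 0}, {"x": 0.075, "y": 0.15, "z": 0.01, "rx": -0.04, "ry": 0.03, "rz": 0.75, "jaw": 0}, {"x": 0.075, "y": 0.15, "z": 0.01, "rx": -0.04, "ry": 0.03, "rz": 0.75, "jaw": 0}, {"x": 0.075, "y": 0.15, "z": 0.01, "rx": -0.04, "ry": 0.03, "rz": 0.75, "jaw": 0}, {"x": 0.075, "y": 0.15, "z": 0.01, "rx": -0.04, "ry": 0.03, "rz": 0.75, "jaw": 0}])

```text
time: 11.7
position: [0.502, 0.0235, 0.2216]
ee_rot: [-3.13, 0.004, -2.709]
ft_force: [3.2, -3.0, -2.0]
opening: 0.0001
```

```bash
python3 st.py .06
```

```text
t11.70 r57.1 al-2.158 z0.2216 yaw-2.709 rp[-3.13   0.004] q6 -0.38 F[ 3.2 -3.  -2. ] Ft-4.3 Fr0.8
x 0.049 y 0.103 z 0.002 rz 0.75
tilt fix total rx -0.14 ry 0.06
```

Emit:
drive_tool(commands=[{"x": 0.06, "y": 0.155, "z": 0.01, "rx": -0.04, "ry": 0.03, "rz": 0.75, "jaw": 0}, {"x": 0.06, "y": 0.155, "z": 0.01, "rx": -0.04, "ry": 0.03, "rz": 0.75, "jaw": 0}, {"x": 0.06, "y": 0.155, "z": 0.01, "rx": -0.04, "ry": 0.03, "rz": 0.75, "jaw": 0}, {"x": 0.06, "y": 0.155, "z": 0.01, "rx": -0.04, "ry": 0.03, "rz": 0.75, "jaw": 0}, {"x": 0.06, "y": 0.155, "z": 0.01, "rx": -0.04, "ry": 0.03, "rz": 0.75, "jaw": 0}, {"x": 0.06, "y": 0.155, "z": 0.01, "rx": -0.04, "ry": 0.03, "rz": 0.75, "jaw": 0}, {"x": 0.06, "y": 0.155, "z": 0.01, "rx": -0.04, "ry": 0.03, "rz": 0.75, "jaw": 0}, {"x": 0.06, "y": 0.155, "z": 0.01, "rx": -0.04, "ry": 0.03, "rz": 0.75, "jaw": 0}])

```text
time: 12.37
position: [0.482, 0.0464, 0.2207]
ee_rot: [-3.128, -0.002, 3.063]
ft_force: [-0.4, -3.7, 0.8]
opening: 0.0003
```

```bash
python3 st.py .06
```

```text
t12.37 r57.2 al-2.694 z0.2207 yaw3.063 rp[-3.128e+00 -2.000e-03] q6 0.18 F[-0.4 -3.7  0.8] Ft-3.2 Fr2.0
x 0.047 y 0.105 z -0.001 rz 0.75
tilt fix total rx -0.17 ry -0.02
```

Emit:
drive_tool(commands=[{"x": 0.055, "y": 0.155, "z": 0, "rx": -0.05, "ry": 0.01, "rz": 0.75, "jaw": 0}, {"x": 0.055, "y": 0.155, "z": 0, "rx": -0.05, "ry": 0.01, "rz": 0.75, "jaw": 0}, {"x": 0.055, "y": 0.155, "z": 0, "rx": -0.05, "ry": 0.01, "rz": 0.75, "jaw": 0}, {"x": 0.055, "y": 0.155, "z": 0, "rx": -0.05, "ry": 0.01, "rz": 0.75, "jaw": 0}, {"x": 0.055, "y": 0.155, "z": 0, "rx": -0.05, "ry": 0.01, "rz": 0.75, "jaw": 0}, {"x": 0.055, "y": 0.155, "z": 0, "rx": -0.05, "ry": 0.01, "rz": 0.75, "jaw": 0}, {"x": 0.055, "y": 0.155, "z": 0, "rx": -0.05, "ry": 0.01, "rz": 0.75, "jaw": 0}, {"x": 0.055, "y": 0.155, "z": 0, "rx": -0.05, "ry": 0.01, "rz": 0.75, "jaw": 0}])

```text
time: 13.03
position: [0.4761, 0.0751, 0.22]
ee_rot: [-3.135, 0.005, 2.553]
ft_force: [-0.5, -3.2, 0.5]
opening: 0.0001
```

```bash
python3 st.py .06
```

```text
t13.03 r57.7 al3.072 z0.2200 yaw2.553 rp[-3.135  0.005] q6 0.75 F[-0.5 -3.2  0.5] Ft-3.2 Fr0.3
x 0.045 y 0.107 z -0.003 rz 0.75
tilt fix total rx -0.08 ry 0.07
```

Emit:
drive_tool(commands=[{"x": 0.05, "y": 0.155, "z": 0, "rx": -0.04, "ry": 0.02, "rz": 0.75, "jaw": 0}, {"x": 0.05, "y": 0.155, "z": 0, "rx": -0.04, "ry": 0.02, "rz": 0.75, "jaw": 0}, {"x": 0.05, "y": 0.155, "z": 0, "rx": -0.04, "ry": 0.02, "rz": 0.75, "jaw": 0}, {"x": 0.05, "y": 0.155, "z": 0, "rx": -0.04, "ry": 0.02, "rz": 0.75, "jaw": 0}, {"x": 0.05, "y": 0.155, "z": 0, "rx": -0.04, "ry": 0.02, "rz": 0.75, "jaw": 0}, {"x": 0.05, "y": 0.155, "z": 0, "rx": -0.04, "ry": 0.02, "rz": 0.75, "jaw": 0}])

```text
time: 13.53
position: [0.4803, 0.0952, 0.2193]
ee_rot: [-3.138, 0.002, 2.171]
ft_force: [-3.0, -2.1, 1.5]
opening: 0.0004
```

```bash
python3 st.py .06
```

```text
t13.53 r58.5 al2.716 z0.2193 yaw2.171 rp[-3.138e+00  2.000e-03] q6 1.17 F[-3.  -2.1  1.5] Ft-3.1 Fr1.9
x 0.047 y 0.108 z -0.005 rz 0.75
tilt fix total rx -0.05 ry 0.02
```

Emit:
drive_tool(commands=[{"x": 0.04, "y": 0.16, "z": 0, "rx": -0.03, "ry": 0.02, "rz": 0.75, "jaw": 0}, {"x": 0.04, "y": 0.16, "z": 0, "rx": -0.03, "ry": 0.02, "rz": 0.75, "jaw": 0}, {"x": 0.04, "y": 0.16, "z": 0, "rx": -0.03, "ry": 0.02, "rz": 0.75, "jaw": 0}, {"x": 0.04, "y": 0.16, "z": 0, "rx": -0.03, "ry": 0.02, "rz": 0.75, "jaw": 0}, {"x": 0.04, "y": 0.16, "z": 0, "rx": -0.03, "ry": 0.02, "rz": 0.75, "jaw": 0}, {"x": 0.04, "y": 0.16, "z": 0, "rx": -0.03, "ry": 0.02, "rz": 0.75, "jaw": 0}])

```text
time: 14.03
position: [0.4906, 0.1116, 0.2185]
ee_rot: [-3.131, -0.008, 1.793]
ft_force: [-3.6, -0.8, 1.6]
opening: 0.0003
```

```bash
python3 st.py .06
```

```text
t14.03 r59.1 al2.387 z0.2185 yaw1.793 rp[-3.131 -0.008] q6 1.57 F[-3.6 -0.8  1.6] Ft-3.1 Fr2.1
x 0.051 y 0.107 z -0.007 rz 0.75
tilt fix total rx -0.14 ry -0.10
```

Emit:
drive_tool(commands=[{"x": 0.045, "y": 0.17, "z": 0, "rx": -0.05, "ry": -0.03, "rz": 0.6, "jaw": 0}, {"x": 0.045, "y": 0.17, "z": 0, "rx": -0.05, "ry": -0.03, "rz": 0.6, "jaw": 0}, {"x": 0.045, "y": 0.17, "z": 0, "rx": -0.05, "ry": -0.03, "rz": 0.6, "jaw": 0}, {"x": 0.045, "y": 0.17, "z": 0, "rx": -0.05, "ry": -0.03, "rz": 0.6, "jaw": 0}, {"x": 0.045, "y": 0.17, "z": 0, "rx": -0.05, "ry": -0.03, "rz": 0.6, "jaw": 0}, {"x": 0.045, "y": 0.17, "z": 0, "rx": -0.05, "ry": -0.03, "rz": 0.6, "jaw": 0}])

```text
time: 14.53
position: [0.507, 0.1228, 0.2177]
ee_rot: [-3.134, 0.008, 1.493]
ft_force: [-6.0, 0.6, 4.4]
opening: 0.0002
```

```bash
python3 st.py .06
```

```text
t14.53 r58.1 al2.046 z0.2177 yaw1.493 rp[-3.134  0.008] q6 1.89 F[-6.   0.6  4.4] Ft-5.0 Fr3.2
x 0.048 y 0.106 z -0.009 rz 0.75
tilt fix total rx -0.10 ry 0.09
```

Emit:
drive_tool(commands=[{"x": 0.045, "y": 0.17, "z": -0.01, "rx": -0.05, "ry": 0.02, "rz": 0.6, "jaw": 0}, {"x": 0.045, "y": 0.17, "z": -0.01, "rx": -0.05, "ry": 0.02, "rz": 0.6, "jaw": 0}, {"x": 0.045, "y": 0.17, "z": -0.01, "rx": -0.05, "ry": 0.02, "rz": 0.6, "jaw": 0}, {"x": 0.045, "y": 0.17, "z": -0.01, "rx": -0.05, "ry": 0.02, "rz": 0.6, "jaw": 0}, {"x": 0.045, "y": 0.17, "z": -0.01, "rx": -0.05, "ry": 0.02, "rz": 0.6, "jaw": 0}, {"x": 0.045, "y": 0.17, "z": -0.01, "rx": -0.05, "ry": 0.02, "rz": 0.6, "jaw": 0}])

```text
time: 15.03
position: [0.5154, 0.1285, 0.2177]
ee_rot: [-3.117, 0.003, 1.196]
ft_force: [-10.4, 4.0, 5.2]
opening: -0.0001
```

```bash
python3 st.py .06
```

```text
t15.03 r60.2 al1.878 z0.2177 yaw1.196 rp[-3.117e+00  3.000e-03] q6 2.18 F[-10.4   4.    5.2] Ft-8.7 Fr6.9
x 0.059 y 0.106 z -0.009 rz 0.75
tilt fix total rx -0.31 ry 0.03
```

The handle is stiffening (about 11 N), so I'll give it a bit more push without rotating the tool.

Emit:
drive_tool(commands=[{"x": 0.07, "y": 0.19, "z": -0.01, "rx": -0.08, "ry": 0, "rz": 0, "jaw": 0}, {"x": 0.07, "y": 0.19, "z": -0.01, "rx": -0.08, "ry": 0, "rz": 0, "jaw": 0}, {"x": 0.07, "y": 0.19, "z": -0.01, "rx": -0.08, "ry": 0, "rz": 0, "jaw": 0}])

```text
time: 15.28
position: [0.518, 0.1288, 0.2178]
ee_rot: [-3.109, 0.01, 1.198]
ft_force: [-12.7, -0.0, 7.3]
opening: -0.0004
```

```bash
python3 st.py .06
```

```text
t15.28 r59.8 al1.834 z0.2178 yaw1.198 rp[-3.109  0.01 ] q6 2.18 F[-12.7  -0.    7.3] Ft-12.3 Fr3.3
x 0.055 y 0.107 z -0.009 rz 0.75
tilt fix total rx -0.40 ry 0.13
```

Emit:
drive_tool(commands=[{"x": 0.08, "y": 0.22, "z": -0.02, "rx": -0.1, "ry": 0, "rz": 0, "jaw": 0}, {"x": 0.08, "y": 0.22, "z": -0.02, "rx": -0.1, "ry": 0, "rz": 0, "jaw": 0}, {"x": 0.08, "y": 0.22, "z": -0.02, "rx": -0.1, "ry": 0, "rz": 0, "jaw": 0}])

```text
time: 15.53
position: [0.5205, 0.1286, 0.218]
ee_rot: [-3.102, 0.021, 1.201]
ft_force: [-13.4, 0.5, 8.0]
opening: -0.0001
```

```bash
python3 st.py .06
python3 - <<'E'
from h import *
a=read_camera("top")[170:290,235:355];b=read_camera("side")[180:300,260:380]
cv2.imwrite("pics/c3.png",np.hstack([cv2.resize(x,(400,400),interpolation=cv2.INTER_CUBIC) for x in(a,b)]))
E
```

```text
t15.53 r59.0 al1.795 z0.2180 yaw1.201 rp[-3.102  0.021] q6 2.18 F[-13.4   0.5   8. ] Ft-13.0 Fr3.5
x 0.051 y 0.107 z -0.008 rz 0.75
tilt fix total rx -0.50 ry 0.26
```

View pics/c3.png

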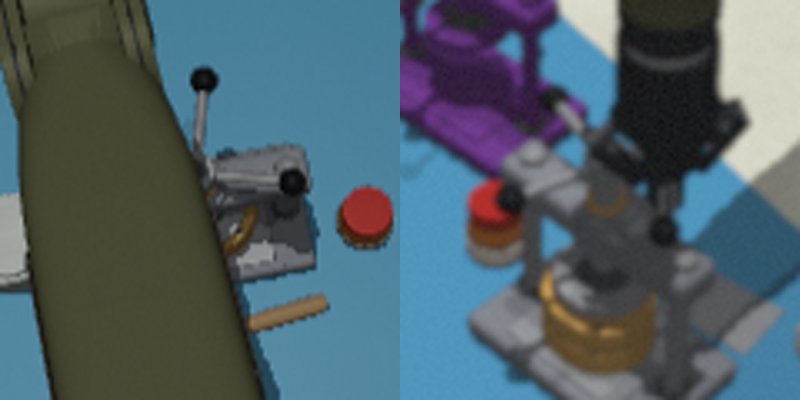

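Run:
```python
from fit import *
T=np.array([(203,79),(292,182)])*.3+[235,170]
S=np.array([(112,198),(264,231),(156,98)])*.3+[260,180]
def res(q,z,T,S):
    B=balls([q[0],q[1],z,q[2]]);e=[]
    for cam,Q in(("top",T),("side",S)):
        P=np.array([proj(cam,x) for x in B])
        for a in Q:e+=list(P[np.argmin(np.hypot(*(P-a).T))]-a)
    return np.array(e)
for z in(.231,.2325,.234):
    s=least_squares(res,[.5336,.0711,0],args=(z,T,S));print(z,s.x,res(s.x,z,T,S).round(1),"turned",(-.389-s.x[2])%(np.pi/2)+np.pi)
```

```text
0.231 [ 0.53186242  0.07096883 -0.10176426] [-0.1  1.2 -0.6  0.7 -0.6  0.4 -0.2 -0.1 -0.8  0.3] turned 4.425153237248024
0.2325 [ 0.53221519  0.07163687 -0.10439247] [-0.3  0.9 -0.8  0.5 -0.7  0.1 -0.2 -0.3 -0.7  0.1] turned 4.427781454386391
0.234 [ 0.53256798  0.07230438 -0.10701469] [-0.5  0.7 -1.   0.4 -0.7 -0.2 -0.2 -0.5 -0.6 -0.2] turned 4.430403667064876
```

The handle has turned about 4.43 rad and pushes back at 13 N. The growing upward Fz (8 N) could mean the oblique gripper is rubbing the hub. I'll back off, square the finger to the arm and push again to confirm it's the screw that's stiff.

Emit:
drive_tool(commands=[{"x": -0.15, "y": -0.4, "z": 0, "rx": 0, "ry": 0, "rz": 0, "jaw": 0}, {"x": -0.05, "y": -0.2, "z": 0, "rx": -0.1, "ry": 0.05, "rz": -0.8, "jaw": 0}, {"x": 0, "y": 0, "z": 0, "rx": -0.1, "ry": 0.05, "rz": -1, "jaw": 0}, {"x": 0, "y": 0, "z": 0, "rx": -0.1, "ry": 0.05, "rz": -1, "jaw": 0}, {"x": 0, "y": 0, "z": 0, "rx": -0.1, "ry": 0.05, "rz": -1, "jaw": 0}, {"x": 0, "y": 0, "z": 0, "rx": -0.1, "ry": 0.05, "rz": -1, "jaw": 0}, {"x": 0, "y": 0, "z": 0, "rx": 0, "ry": 0, "rz": -1, "jaw": 0}, {"x": 0, "y": 0, "z": 0, "rx": 0, "ry": 0, "rz": -1, "jaw": 0}, {"x": 0, "y": 0, "z": 0, "rx": 0, "ry": 0, "rz": -1, "jaw": 0}])

```text
time: 16.38
position: [0.4947, 0.1296, 0.2192]
ee_rot: [-3.14, -0.008, 1.856]
ft_force: [0.5, 0.4, 0.2]
opening: -0.0005
```

```bash
python3 st.py .06;  python3 - <<'E'
from h import *
a=read_camera("top")[170:290,235:355];b=read_camera("side")[200:260,290:350]
cv2.imwrite("pics/c4.png",np.hstack([cv2.resize(x,(400,400),interpolation=cv2.INTER_CUBIC) for x in(a,b)]))
E
```

```text
t16.38 r70.2 al2.157 z0.2192 yaw1.856 rp[-3.14  -0.008] q6 1.54 F[0.5 0.4 0.2] Ft0.6 Fr0.0
x -0.006 y 0.147 z -0.005 rz 0.75
tilt fix total rx -0.01 ry -0.10
```

View pics/c4.png

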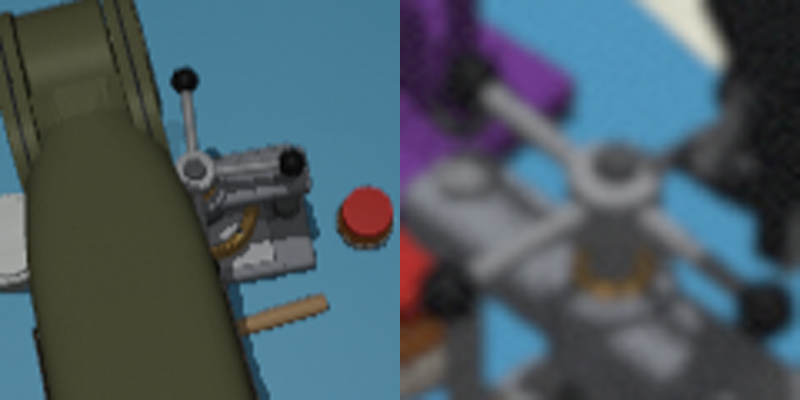

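Emit:
drive_tool(commands=[{"x": -0.2, "y": 0, "z": 0.05, "rx": 0, "ry": -0.1, "rz": -0.5, "jaw": 0}, {"x": -0.2, "y": 0, "z": 0.05, "rx": 0, "ry": 0, "rz": -0.5, "jaw": 0}, {"x": -0.05, "y": 0, "z": 0.05, "rx": 0, "ry": 0, "rz": 0, "jaw": 0}])

```text
time: 16.73
position: [0.4987, 0.1168, 0.2151]
ee_rot: [3.141, 0.0, 1.929]
ft_force: [-0.2, 0.5, -0.5]
opening: 0.0003
```

```bash
python3 st.py .06
```

```text
t16.73 r57.5 al2.222 z0.2151 yaw1.929 rp[3.141 0.   ] q6 1.44 F[-0.2  0.5 -0.5] Ft0.1 Fr0.5
x 0.021 y 0.114 z -0.016 rz 0.75
tilt fix total rx 0.00 ry 0.00
```

Emit:
drive_tool(commands=[{"x": 0.02, "y": 0.12, "z": 0, "rx": 0, "ry": 0, "rz": 0, "jaw": 0}, {"x": 0.02, "y": 0.12, "z": 0, "rx": 0, "ry": 0, "rz": 0, "jaw": 0}, {"x": 0.02, "y": 0.12, "z": 0, "rx": 0, "ry": 0, "rz": 0, "jaw": 0}])

```text
time: 16.98
position: [0.5079, 0.1223, 0.2149]
ee_rot: [-3.141, -0.0, 1.922]
ft_force: [-0.1, 0.4, 0.5]
opening: 0.0004
```

```bash
python3 st.py .06
```

```text
t16.98 r57.3 al2.035 z0.2149 yaw1.922 rp[-3.141 -0.   ] q6 1.46 F[-0.1  0.4  0.5] Ft0.1 Fr0.4
x 0.000 y 0.115 z -0.017 rz 0.75
tilt fix total rx -0.01 ry -0.01
```

Emit:
drive_tool(commands=[{"x": 0.02, "y": 0.12, "z": 0, "rx": 0, "ry": 0, "rz": 0, "jaw": 0}, {"x": 0.02, "y": 0.12, "z": 0, "rx": 0, "ry": 0, "rz": 0, "jaw": 0}])

```text
time: 17.15
position: [0.511, 0.1243, 0.2142]
ee_rot: [-3.132, 0.002, 1.92]
ft_force: [-8.2, -3.7, 4.3]
opening: 0.0002
```

```bash
python3 st.py .06
```

```text
t17.15 r57.8 al1.972 z0.2142 yaw1.920 rp[-3.132e+00  2.000e-03] q6 1.46 F[-8.2 -3.7  4.3] Ft-9.0 Fr-0.2
x -0.008 y 0.116 z -0.019 rz 0.75
tilt fix total rx -0.12 ry 0.02
```

Emit:
drive_tool(commands=[{"x": 0.02, "y": 0.15, "z": 0, "rx": 0, "ry": 0, "rz": 0, "jaw": 0}, {"x": 0.02, "y": 0.15, "z": 0, "rx": 0, "ry": 0, "rz": 0, "jaw": 0}])

```text
time: 17.32
position: [0.5128, 0.1263, 0.2132]
ee_rot: [-3.117, 0.003, 1.918]
ft_force: [-7.6, -4.6, 5.3]
opening: 0.0
```

```bash
python3 st.py .06
```

```text
t17.32 r59.0 al1.932 z0.2132 yaw1.918 rp[-3.117e+00  3.000e-03] q6 1.47 F[-7.6 -4.6  5.3] Ft-8.7 Fr-1.7
x -0.016 y 0.118 z -0.022 rz 0.75
tilt fix total rx -0.31 ry 0.04
```

Emit:
drive_tool(commands=[{"x": 0, "y": 0.2, "z": -0.04, "rx": -0.1, "ry": 0, "rz": 0, "jaw": 0}, {"x": 0, "y": 0.2, "z": -0.04, "rx": -0.1, "ry": 0, "rz": 0, "jaw": 0}, {"x": 0, "y": 0.2, "z": -0.04, "rx": -0.1, "ry": 0, "rz": 0, "jaw": 0}])

```text
time: 17.57
position: [0.516, 0.127, 0.2131]
ee_rot: [-3.108, 0.007, 1.915]
ft_force: [-10.6, -5.6, 5.3]
opening: 0.0001
```

```bash
python3 st.py .06
```

```text
t17.57 r58.6 al1.875 z0.2131 yaw1.915 rp[-3.108  0.007] q6 1.47 F[-10.6  -5.6   5.3] Ft-11.8 Fr-2.1
x -0.021 y 0.116 z -0.022 rz 0.75
tilt fix total rx -0.41 ry 0.08
```

Emit:
drive_tool(commands=[{"x": 0, "y": 0.24, "z": -0.04, "rx": -0.1, "ry": 0, "rz": 0, "jaw": 0}, {"x": 0, "y": 0.24, "z": -0.04, "rx": -0.1, "ry": 0, "rz": 0, "jaw": 0}, {"x": 0, "y": 0.24, "z": -0.04, "rx": -0.1, "ry": 0, "rz": 0, "jaw": 0}])

```text
time: 17.82
position: [0.519, 0.1276, 0.2129]
ee_rot: [-3.093, 0.01, 1.912]
ft_force: [-13.5, -5.0, 5.7]
opening: -0.0
```

```bash
python3 st.py .06
```

```text
t17.82 r58.4 al1.824 z0.2129 yaw1.912 rp[-3.093  0.01 ] q6 1.48 F[-13.5  -5.    5.7] Ft-14.3 Fr-1.5
x -0.026 y 0.115 z -0.023 rz 0.75
tilt fix total rx -0.60 ry 0.12
```

The stiffness slope is about 52 N/rad at 58 mm, which matches the screw tightening on the flask. Now I'll release and retreat upward.

Emit:
drive_tool(commands=[{"x": 0, "y": -0.15, "z": 0, "rx": -0.1, "ry": 0, "rz": 0, "jaw": 0}, {"x": 0, "y": -0.3, "z": 0, "rx": -0.2, "ry": 0, "rz": 0, "jaw": 0}, {"x": 0.05, "y": -0.3, "z": 0, "rx": -0.2, "ry": 0, "rz": 0, "jaw": 0}, {"x": 0.05, "y": -0.2, "z": -0.1, "rx": 0, "ry": 0, "rz": 0, "jaw": 0}, {"x": 0, "y": 0, "z": -0.3, "rx": 0, "ry": 0, "rz": 0, "jaw": 0}, {"x": 0, "y": 0, "z": -0.4, "rx": 0, "ry": 0, "rz": 0, "jaw": 0}])

```text
time: 18.32
position: [0.4877, 0.1222, 0.2357]
ee_rot: [-3.126, 0.008, 1.91]
ft_force: [-0.5, 0.9, -0.0]
opening: -0.0001
```

```bash
python3 st.py .06
```

```text
t18.32 r68.7 al2.302 z0.2357 yaw1.910 rp[-3.126  0.008] q6 1.48 F[-0.5  0.9 -0. ] Ft0.2 Fr1.0
x 0.010 y 0.143 z 0.041 rz 0.75
tilt fix total rx -0.20 ry 0.09
```

Emit:
drive_tool(commands=[{"x": 0, "y": 0, "z": -0.6, "rx": 0, "ry": 0, "rz": 0, "jaw": 0}, {"x": 0, "y": 0, "z": -0.8, "rx": 0, "ry": 0, "rz": 0, "jaw": 0}, {"x": 0, "y": 0, "z": -0.8, "rx": 0, "ry": 0, "rz": 0, "jaw": 0}, {"x": 0, "y": 0, "z": -0.8, "rx": 0, "ry": 0, "rz": 0, "jaw": 0}, {"x": 0.7, "y": -0.6, "z": -0.3, "rx": 0, "ry": 0, "rz": 0, "jaw": 0}, {"x": 0.7, "y": -0.6, "z": 0, "rx": 0, "ry": 0, "rz": 0, "jaw": 0}, {"x": 0.7, "y": -0.6, "z": 0, "rx": 0, "ry": 0, "rz": 0, "jaw": 0}, {"x": 0.7, "y": -0.6, "z": 0, "rx": 0, "ry": 0, "rz": 0, "jaw": 0}, {"x": 0.7, "y": -0.6, "z": 0, "rx": 0, "ry": 0, "rz": 0, "jaw": 0}, {"x": 0.7, "y": -0.6, "z": 0, "rx": 0, "ry": 0, "rz": 0, "jaw": 0}, {"x": 0, "y": 0, "z": 0, "rx": 0, "ry": 0, "rz": 0, "jaw": 0}, {"x": 0, "y": 0, "z": 0, "rx": 0, "ry": 0, "rz": 0, "jaw": 0}])

```text
time: 19.32
position: [0.3526, 0.2162, 0.3546]
ee_rot: [3.129, 0.005, 1.906]
ft_force: [0.7, -0.6, -0.9]
opening: 0.0002
```

```bash
python3 st.py .06;  python3 - <<'E'
from h import *
a=read_camera("top")[155:315,195:355];b=read_camera("side")[195:315,275:395]
cv2.imwrite("pics/c5.png",np.hstack([cv2.resize(x,(400,400),interpolation=cv2.INTER_CUBIC) for x in(a,b)]))
E
```

```text
t19.32 r232.0 al2.466 z0.3546 yaw1.906 rp[3.129 0.005] q6 1.79 F[ 0.7 -0.6 -0.9] Ft-0.0 Fr-0.9
x -0.192 y 0.650 z 0.371 rz 0.75
tilt fix total rx 0.16 ry 0.06
```

View pics/c5.png

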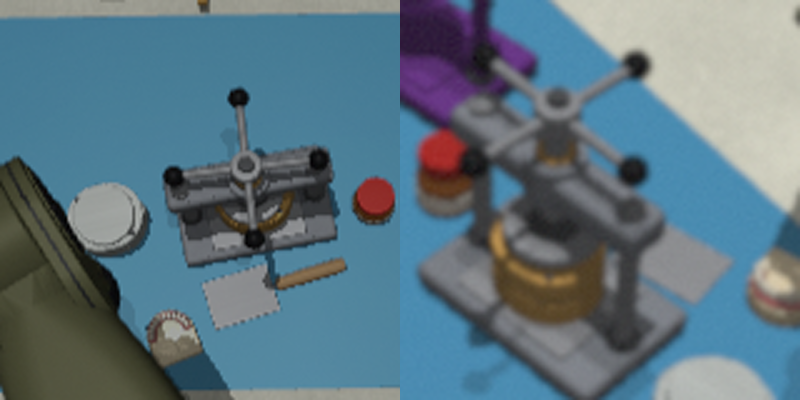

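The handle is free with the arm clear, the flask is centred under the plate, and the spare flask, jar, spatula and cast are in place. As a last check I'll fit the phase and the drop.

Run:
```python
from fit import *
T=np.array([(237,97),(318,159),(254,238),(173,176)])*.4+[195,155]
S=np.array([(81,58),(235,66),(232,171),(72,162)])*.3+[275,195]
p,e=fit(T,S,.233);print(p,e,"turned",(-.389-p[3])%(np.pi/2)+np.pi,"drop",.23865-p[2])
print(telemetry.observe()["time"]);print(r.finish_job())
```

```text
[0.53393325 0.07093278 0.23212382 0.11039298] [-0.1  0.4 -0.3 -0.1 -0.2  0.3 -0.2  0.2  0.5 -0.2 -0.8 -0.4 -0.6 -0.
 -0.3  0.3] turned 4.212995999939044 drop 0.006526175565576803
19.4167
the job is handed in; nothing more can be done
None
```

I tightened the grey press finger-tight with the closed fingertip and handed the job in at 19.4 s; no verdict was reported.

- **Tightening:** I pushed one arm of the star handle clockwise. It turned freely at about 3–5 N, then stiffened. I backed off, squared the finger to the arm and pushed again. It was stiff straight away, rising from 9 to 14 N at about 52 N/rad, which matches the screw bearing on the flask. The wrist force stayed well below 32 N in every reading between moves.
- **After release:** The handle sprang back about 0.2 rad and settled at about 4.21 rad net turn. The fit puts the hub at 232 mm, which is where the plate should meet the flask. The handle's drop fitted as 6.5 mm against about 5.4 mm for that turn, which is within the camera's roughly 1–2 mm error.
- **Unresolved:** An upward force of 4–8 N appeared late in both pushes. I put it down to the finger's shape and did not confirm it. I had no direct reading of the plate's load on the flask; I infer that it is tight from the stiffness and the hub height.
- **Final picture:** The flask is centred and upright. The jar, spare flask, spatula and cast look undisturbed, and the arm is clear of everything. The crop did not cover the bowl, bottle, bur box or brush, but the tool stayed well above bench height all along.

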